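# Feel for the full soap tin and stow it in the tote

## Task

Two soap tins, one with a blue lid and one with a green lid, stand in the narrow cardboard carton; one is full, the other nearly empty, and only their weight tells which. Lift the blue-lidded tin well up and hold it a moment to feel its weight, put it down outside the tote, then do the same with the green-lidded one. Then lower the heavier tin, without dropping it, into the free gap between the packed cartons of the clear tote so that it stands upright on the tote's floor; leave the lighter one standing upright on the bench or in its carton, and do not disturb the lotion bottle, the candle jar or the roll of tape.

Things in the scene. Friction and masses are not known exactly. Their poses are not given: they have to be found in the camera images.
- carton: Narrow open cardboard carton, fixed, on either side of the bench. Origin: centre of its underside. 248 (own x) x 78 (own y) x 86 mm high, walls and floor 4 mm; end flaps reach 45 mm beyond its x ends. The tins stand on its floor about 50 mm either side of its middle along x. Only 6 mm is left between tins and long walls: fingers fit only along x, where 45 mm or more is free each side of a tin.
- blue_tin_center (a point): Closed soap tin with blue lid and pale straight sides, upright: 38 mm (own x) by 58 mm (own y), 75 mm high (z up), gripped across either. This point is its centre, 37.5 mm above its underside. Starts in the carton with its axes along the carton's; the tins may be swapped. Either may be the full one (0.45 to 0.65 kg); the other weighs 0.12 to 0.22 kg. It can swing in a weak grip.
- green_tin_center (a point): Closed soap tin with green lid and pale straight sides, upright: 38 mm (own x) by 58 mm (own y), 75 mm high (z up), gripped across either. This point is its centre, 37.5 mm above its underside. Starts in the carton with its axes along the carton's; the tins may be swapped. Either may be the full one (0.45 to 0.65 kg); the other weighs 0.12 to 0.22 kg. It can swing in a weak grip.
- tote: Clear plastic tote with blue rim, open on top, fixed, on the other side of the bench. Origin: centre of its underside. 300 (own x) x 184 (own y) x 95 mm high, walls and floor 4 mm; blue lid halves hang outside its long sides, 25 mm farther out. Fixed cardboard cartons, tops 92 mm above the bench, fill it except for one gap across its middle.
- tote_gap (a point): Middle of the floor of the gap in the tote, 4 mm above the bench, axes as the tote's. The gap is 54 mm wide (x), 176 mm long (y) and 88 mm deep between the packed cartons. A tin enters with its 58 mm side along y; fingers then fit only along y, before and behind the tin.
- lotion: Bystander: orange plastic lotion bottle, 52 mm diameter, 125 mm high, standing; origin at the centre of its underside.
- candle: Bystander: amber glass candle jar with wooden cap, 68 mm diameter, 75 mm high, standing; origin at the centre of its underside.
- tape_roll: Bystander: yellow roll of tape lying flat, 90 mm diameter, 48 mm high; origin at the centre of its underside.
Not all that is in view belongs to the job. Leave any orange or red look-alike of the part that bears green_tin_center alone.

How it is judged:
On the way, in this order (a step that is already met when the one before it is completed fails the run):
1. the blue-lidded tin is held at least 5 cm up (its centre over 92 mm) for 0.3 s while the green-lidded one stands (height (world z) of blue_tin_center above 0.092 m and height (world z) of green_tin_center below 0.06 m), for 0.3 s.
2. the green-lidded tin is held at least 5 cm up (its centre over 92 mm) for 0.3 s while the blue-lidded one is down again, outside the tote (height (world z) of green_tin_center above 0.092 m and height (world z) of blue_tin_center below 0.06 m and horizontal distance between blue_tin_center and tote_gap above 0.1 m), for 0.3 s.
At the end, for the whole second after the job is handed in: Heavier tin (over 3.1 N on the tote) still, upright within 0.12 rad on the gap's floor: centre within 20 mm of the gap's middle across, 60 mm along, underside within 6 mm of the floor. Lighter tin still, upright within 0.12 rad, centre 30-50 mm above the bench, over 100 mm from the gap's middle (((x of blue_tin_center in the frame of tote_gap between -0.02 and 0.02 m and y of blue_tin_center in the frame of tote_gap between -0.06 and 0.06 m and z of blue_tin_center in the frame of tote_gap below 0.043 m and angle between each of blue_tin_center, green_tin_center's own z axis and vertical below 0.12 rad and linear speed of each of blue_tin, green_tin below 0.03 m/s and contact force between blue_tin and tote above 3.1 N and height (world z) of green_tin_center between 0.03 and 0.05 m and horizontal distance between green_tin_center and tote_gap above 0.1 m) or (x of green_tin_center in the frame of tote_gap between -0.02 and 0.02 m and y of green_tin_center in the frame of tote_gap between -0.06 and 0.06 m and z of green_tin_center in the frame of tote_gap below 0.043 m and angle between each of green_tin_center, blue_tin_center's own z axis and vertical below 0.12 rad and linear speed of each of green_tin, blue_tin below 0.03 m/s and contact force between green_tin and tote above 3.1 N and height (world z) of blue_tin_center between 0.03 and 0.05 m and horizontal distance between blue_tin_center and tote_gap above 0.1 m))); the robot touches nothing.
It fails at once if the lotion bottle is moved more than 30 mm (distance of lotion from where it was at the start of the episode above 0.03 m).
It fails at once if the candle jar is moved more than 30 mm (distance of candle from where it was at the start of the episode above 0.03 m).
It fails at once if the roll of tape is moved more than 30 mm (distance of tape_roll from where it was at the start of the episode above 0.03 m).
It fails at once if a tin is dropped into the tote (faster than 0.5 m/s in the gap) ((horizontal distance between blue_tin_center and tote_gap below 0.07 m and height (world z) of blue_tin_center below 0.1 m and linear speed of blue_tin above 0.5 m/s) or (horizontal distance between green_tin_center and tote_gap below 0.07 m and height (world z) of green_tin_center below 0.1 m and linear speed of green_tin above 0.5 m/s)).
It also fails if it takes over 69 s, if anything falls off the work surface, if the arm or the gripper's body presses on something with over 40 N, if the wrist force passes 120 N, or if a joint passes its speed limit or range.

## Robot

A 7-joint arm with a two-finger parallel gripper is mounted at the origin on the work surface. World frame = base frame: x ahead of the robot, y to its left, z up, the work surface at z = 0. Lengths are in m, angles in rad, forces in N, time in s.
With the tool pointing down it reaches from about 0.4 to 0.875 m from the base axis. Payload 19.3 kg.
Tool frame: the origin (TCP) lies midway between the tips of the shut fingers; the grasp point (between the pads) lies bot.tcp_to_grasp behind it (bot.tcp_to_grasp is the distance from the TCP to the grasp point, in m); z points along the fingers, y is the line along which they close (so a half turn about z gives the same grasp; the last joint's range is limited). The gripper opens to 85 mm and grips with 20 to 120 N. Pads are 22 mm wide; open, the fingers measure 114 mm over their backs; the gripper's body (76 mm by 85 mm) begins 54 mm behind the grasp point. The pads swing forward as they close: fully open they stand 13 mm farther back than shut.
Start: joints at [1.227, 0.521, -0.036, 1.599, 0.021, 1.021, -0.113], TCP at [0.169, -0.602, 0.231] pointing down, gripper open.
Joint ranges: [-2.91, 2.91], [-0.3, 2.13], [-1.5, 1.42], [0.17, 2.43], [-1.26, 4.41], [0.16, 1.93], [-2.52, 2.52]. Speed limits (rad/s): [1.89, 1.89, 2.39, 2.39, 3.01, 3.01, 3.01].

## Interface

Orientations are given as [roll, pitch, yaw] about the fixed x, y, z axes, in that order (R = Rz(yaw) Ry(pitch) Rx(roll)).
In Python, from workcell import observe, imaging, bot gives the robot as it stands.
- The arm moves only by the tool send_rows, never from a script. Its argument "plan" is text: rows parted by semicolons, each of 7 numbers parted by spaces: the shift along the tool's x, y, z in m, then the turn, a rotation vector about the tool's x, y, z in degrees, then the finger opening in m, from 0 to 0.0854. In form: dx dy dz rx ry rz claw; .... A call has 1 to 10 rows; each row is the pose to reach, as a shift and turn from the pose commanded when the call began, along the tool's axes at that moment; what a row does not reach only later rows make up. A row lasts 1/12 s, in which the tool goes at most 41.7 mm and 7.16 degrees, less where a joint would pass 70% of its speed; a pose out of reach is approached as far as the arm can. A call with a gripper value outside its range is refused whole. The fingers move at their own pace and stop on an object; "grip_force" is the grip in N (left out, the last holds). Time passes only in rows, so rows that repeat a pose let the fingers close. It gives the time, the measured TCP pose, the force, the opening and the grip force at its end, in the units of the state.
- observe(): the state, without advancing time (a new reading comes with each control period).
- imaging.grab_frame(name): name is "scene" or "top" or "wrist"; returns a dict with "color" (400x640x3 uint8, red, green, blue), "fx", "fy", "cx", "cy" (pixels), "eye" and "orientation" of the camera in the world; the wrist camera has in their place "tool_from_camera" (4x4, takes a point from camera to tool coordinates, whose origin is the TCP and whose axes are the flange's). Camera axes: x right, y down, z forward; pixel columns grow to the right and rows downward; lengths in m; the calibration is good to about 2 mm. A picture is of the moment at which its call begins: read the wrist's pose just before it. There is no depth.
- bot.job_done(): hands the job in; it is judged then, once.
The state is a dict: "clock": time; "qpos": joint angles; "qd": joint speeds; "joint_efforts": joint torques, N m; "position": TCP position; "tool_rot": TCP orientation; "force": force on the tool from outside, world axes, zero at the start; "moment": the same for the moment, N m; "grip_width": finger opening in m; "finger_force": force on a finger pad.
Only numpy, scipy, OpenCV 4.12 (cv2) and the standard library are available. Lean on these libraries where they do the work, as an engineer would, in place of code of your own. Each camera call takes 0.05 s, during which the arm holds its last target. There are 200 camera calls.

## Working session

There is one attempt and no reset: what is moved stays moved. The work goes in short steps, Python scripts to look and compute and a tool call to move; the robot and the scene stay as the last step left them, time stands still between calls to the robot, and variables do not carry over. Pictures are saved under pics/ and viewed, at most 10 in all, crops included, and the job is handed in when it is done.

Besides the shell and the picture viewer there is one more tool, called after ">>>" by a JSON object that holds its "fn" and its "kwargs", one argument or row to a line. send_rows: Moves the arm, as the interface text tells. Its arguments: {"type":"object","properties":{"plan":{"type":"string"},"grip_force":{"type":"number"}},"required":["plan"]}

```bash
mkdir -p pics; ls
python3 - <<'E'
from workcell import observe, imaging, bot
import cv2
print(observe()); print(bot.tcp_to_grasp)
for n in("top","scene"):
    f=imaging.grab_frame(n); cv2.imwrite(f"pics/{n}0.png",f["color"][:,:,::-1]); print({k:v for k,v in f.items() if k!="color"})
E
```

```text
pics
{'clock': 0.0, 'qpos': array([ 1.22676065,  0.52200852, -0.03631383,  1.59998817,  0.02119169,
        1.02112633, -0.11284594]), 'qd': array([ 8.05456111e-04,  2.68212955e-04, -9.08519199e-04,  1.09171224e-03,
        3.54327884e-04, -4.31234377e-04, -6.42187564e-05]), 'joint_efforts': array([-5.98905142e-03, -9.27155042e+01,  1.97800756e+00, -3.69957662e+01,
        1.77996507e-02,  8.13271705e-03, -5.13724444e-05]), 'position': array([ 0.1688836 , -0.60139915,  0.23073642]), 'tool_rot': array([-3.14044997e+00,  8.23417721e-05,  2.73763334e-01]), 'force': array([0.43469536, 0.36012664, 0.48154511]), 'moment': array([-0.01598974, -0.04523916,  0.00691062]), 'finger_force': 0.0, 'grip_width': 0.08561045193912882}
0.0187
{'fx': 430.1575011612204, 'fy': 430.1575011612204, 'cx': 321.62597929980217, 'cy': 192.91510973478734, 'eye': array([0.50737855, 0.03009774, 1.19672438]), 'orientation': array([-3.07737588e+00, -1.90302083e-03, -1.56908580e+00])}
{'fx': 443.38350530146016, 'fy': 443.38350530146016, 'cx': 316.19385106408737, 'cy': 196.40215824227866, 'eye': array([1.12810483, 0.13986147, 0.9610813 ]), 'orientation': array([-2.58030956, -0.00668093,  1.79427957])}
```

View pics/top0.png

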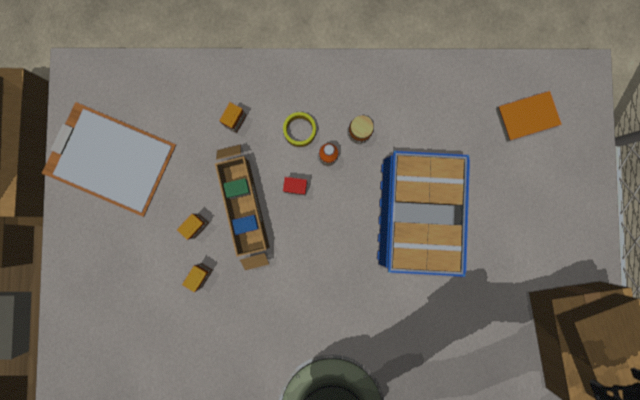

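View pics/scene0.png

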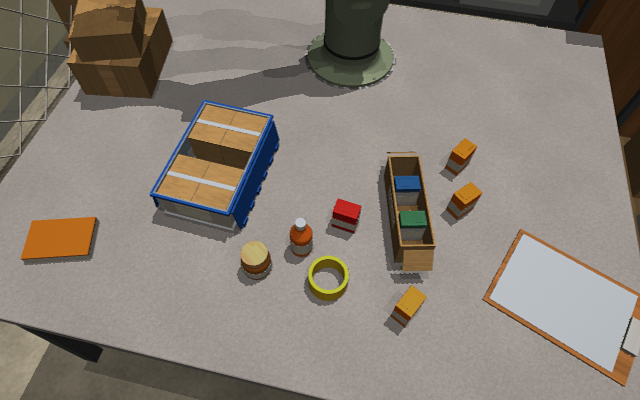

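The top view shows the carton at left-centre, with the green lid at (236,187) and the blue lid at (244,225). The tote is at right, centred near (428,213), with its gap running along the image horizontal (world y) and the grey floor visible at (424,213). The tape is at (299,129), the candle at (361,127) and the lotion at (329,152). The red and orange tins are decoys. Next I'll measure these.

```bash
cat > h.py <<'E'
import numpy as np,cv2
from scipy.spatial.transform import Rotation as R
from workcell import observe, imaging, bot
def ray(f,uv,z,pose=None):
    uv=np.atleast_2d(uv).astype(float)
    if pose is None: Rm=R.from_euler('xyz',f["orientation"]).as_matrix(); e=np.array(f["eye"])
    else:
        T=np.eye(4);T[:3,:3]=R.from_euler('xyz',pose[1]).as_matrix();T[:3,3]=pose[0]
        T=T@np.array(f["tool_from_camera"]);Rm=T[:3,:3];e=T[:3,3]
    d=np.c_[(uv[:,0]-f["cx"])/f["fx"],(uv[:,1]-f["cy"])/f["fy"],np.ones(len(uv))]@Rm.T
    return (e+d*((z-e[2])/d[:,2])[:,None])[:,:2]
def blob(img,lo,hi,box=None):
    h=cv2.cvtColor(img,cv2.COLOR_RGB2HSV); m=cv2.inRange(h,lo,hi)
    if box: k=np.zeros_like(m);k[box[1]:box[3],box[0]:box[2]]=1;m=m*k
    n,l,s,c=cv2.connectedComponentsWithStats(m); i=1+np.argmax(s[1:,4])
    ys,xs=np.where(l==i); return np.c_[xs,ys].astype(np.float32)
def rect(P,tag):
    r=cv2.minAreaRect((P*1000).astype(np.float32)); print(tag,np.round(r[0],1),np.round(r[1],1),round(r[2],1))
BLUE=((100,120,40),(125,255,255));GREEN=((60,80,30),(90,255,255))
E
python3 - <<'E'
from h import *
for n,bb,bg,bt in(("top",(225,210,265,240),(215,175,255,200),(380,145,475,280)),("scene",(390,170,425,195),(395,205,430,230),None)):
    f=imaging.grab_frame(n);im=f["color"]
    b=blob(im,*BLUE,bb);g=blob(im,*GREEN,bg)
    rect(ray(f,b,.079),n+" blue");rect(ray(f,g,.079),n+" green")
    if bt: rect(ray(f,blob(im,*BLUE,bt),.095),"rim(+lid)")
    pts={"top":dict(gapc=[(393,204),(393,223),(465,204),(465,223)],rim=[(393,153),(468,153),(466,272),(389,272)],carton=[(219,158),(245,155),(267,250),(238,254)],loti=[(329,147)],tape=[(299,129)],candle=[(361,125)],red=[(295,185)]),"scene":{}}[n]
    for k,v in pts.items(): print(k,ray(f,v,{"gapc":.092,"rim":.095,"carton":.086,"loti":.12,"tape":.048,"candle":.075,"red":.05}[k]).round(3).tolist())
    cv2.imwrite("pics/crop_%s.png"%n,cv2.resize(im[140:290,180:480] if n=="top" else im[90:280,140:470],None,fx=2.4,fy=2.4,interpolation=2)[:,:,::-1])
E
```

```text
top blue [497.4 228. ] [40.2 60.5] 13.2
top green [592.5 251.7] [38.7 60.1] 14.2
rim(+lid) [ 528.6 -232.5] [224.8 312.2] 87.0
gapc [[0.55, -0.155], [0.501, -0.155], [0.551, -0.341], [0.502, -0.34]]
rim [[0.682, -0.156], [0.682, -0.35], [0.378, -0.339], [0.377, -0.143]]
carton [[0.669, 0.295], [0.677, 0.228], [0.432, 0.168], [0.422, 0.242]]
loti [[0.693, 0.01]]
tape [[0.754, 0.089]]
candle [[0.759, -0.076]]
red [[0.602, 0.099]]
scene blue [501.  226.7] [43.3 60.5] 13.1
scene green [595.6 250. ] [41.8 61.2] 13.0
```

View pics/crop_top.png

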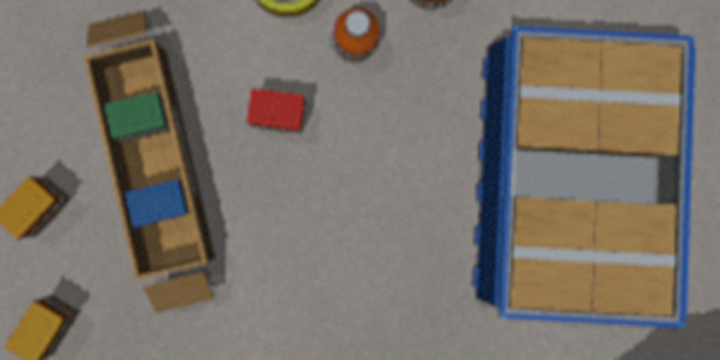

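```bash
cat >> h.py <<'E'
def row(x,y,z,yaw,p=None,rot=None):
    "tool-frame shift(m)+rotvec(deg) from pose to (x,y,z), tool down, tool-y at world yaw(deg)"
    s=observe(); p=s["position"] if p is None else np.array(p)
    A=R.from_euler('xyz',s["tool_rot"]) if rot is None else rot
    B=R.from_euler('xyz',[np.pi,0,np.radians(yaw+90)])
    print("row",A.inv().apply(np.array([x,y,z])-p).round(3),np.degrees((A.inv()*B).as_rotvec()).round(1))
    return np.array([x,y,z]),B
E
python3 - <<'E'
from h import *
p,B=row(.45,-.22,.26,-24)
row(.50,.22,.22,13.8,p,B)
E
```

```text
row [ 0.374 -0.291 -0.029] [ -0.   -0.  -50.3]
row [ 0.422 -0.133  0.04 ] [  0.    0.  -37.8]
```

>>> {"fn": "send_rows", "kwargs": {
  "plan": "0.31 -0.25 -0.03 0 0 -45 0.085;0.31 -0.25 -0.03 0 0 -45 0.085;0.31 -0.25 -0.03 0 0 -45 0.085;0.31 -0.25 -0.03 0 0 -45 0.085;0.31 -0.25 -0.03 0 0 -45 0.085;0.31 -0.25 -0.03 0 0 -45 0.085;0.31 -0.25 -0.03 0 0 -45 0.085;0.31 -0.25 -0.03 0 0 -45 0.085;0.31 -0.25 -0.03 0 0 -45 0.085;0.31 -0.25 -0.03 0 0 -45 0.085"
}}

```text
clock: 1.03
position: [0.402, -0.2735, 0.2618]
tool_rot: [3.141, -0.001, 1.062]
force: [0.5, -0.1, 0.1]
grip_width: 0.0849
finger_force: 0.0
```

Run:
```python
from h import *
s=observe();print(s["position"],s["tool_rot"],s["qpos"].round(2),s["clock"])
f=imaging.grab_frame("wrist");cv2.imwrite("pics/w1.png",f["color"][:,:,::-1]);print(np.array(f["tool_from_camera"]).round(3))
row(.50,.22,.22,13.8)
```

```text
[ 0.4019849  -0.27351443  0.26184187] [ 3.14081043e+00 -8.82521055e-04  1.06237101e+00] [ 0.78  0.28 -0.37  1.9   0.12  0.98 -0.15] 1.0333
[[ 0.    -0.96  -0.28   0.071]
 [ 1.     0.    -0.     0.001]
 [ 0.    -0.28   0.96  -0.142]
 [ 0.     0.     0.     1.   ]]
row [ 0.476 -0.154  0.043] [  0.1  -0.1 -42.7]
```

View pics/w1.png

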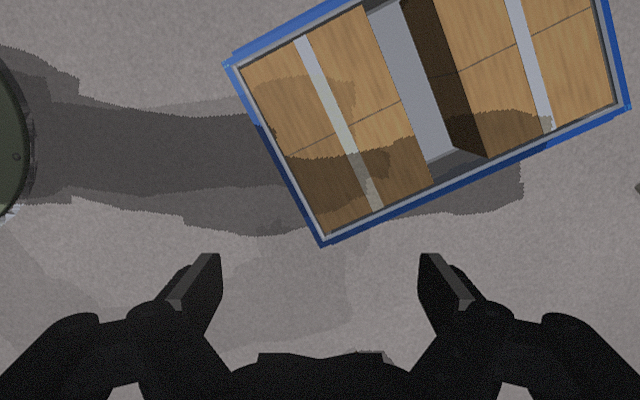

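The wrist view shows the tote rim corners at (230,66), (322,243) and (629,106). The gap's top edges run (362,4)-(432,190) and (437,0)-(487,158), with the clear floor between them.

Run:
```python
from h import *
s=observe();f=imaging.grab_frame("wrist");P=(s["position"],s["tool_rot"])
r=ray(f,[(230,64),(321,245),(630,107)],.095,P)
print("rim",r.round(4).tolist(),np.linalg.norm(r[0]-r[1]),np.linalg.norm(r[2]-r[1]))
g=ray(f,[(362,4),(432,190),(437,0),(487,158)],.092,P);print("gap",g.round(4).tolist())
a=r[2]-r[1];print("yaw long",np.degrees(np.arctan2(a[1],a[0])),"yaw short",np.degrees(np.arctan2(*(r[1]-r[0])[::-1])),np.degrees(np.arctan2(*(g[1]-g[0])[::-1])),np.degrees(np.arctan2(*(g[3]-g[2])[::-1])))
print("centre from diag",(r[0]+r[2])/2)
```

```text
rim [[0.3862, -0.1441], [0.3731, -0.3314], [0.6809, -0.3479]] 0.18780319986499813 0.3082459785838269
gap [[0.5081, -0.1575], [0.4947, -0.334], [0.5642, -0.1851], [0.5528, -0.3304]]
yaw long -3.0714471305649047 yaw short -94.0113803398786 -94.31565675968447 -94.4825505648499
centre from diag [ 0.53353725 -0.24600067]
```

>>> {"fn": "send_rows", "kwargs": {
  "plan": "0.39 -0.125 0.02 0 0 -42 0.085;0.39 -0.125 0.02 0 0 -42 0.085;0.39 -0.125 0.02 0 0 -42 0.085;0.39 -0.125 0.02 0 0 -42 0.085;0.39 -0.125 0.02 0 0 -42 0.085;0.39 -0.125 0.02 0 0 -42 0.085;0.39 -0.125 0.02 0 0 -42 0.085;0.39 -0.125 0.02 0 0 -42 0.085;0.39 -0.125 0.02 0 0 -42 0.085;0.39 -0.125 0.02 0 0 -42 0.085"
}}

```text
clock: 1.97
position: [0.4819, 0.1262, 0.2412]
tool_rot: [3.141, -0.0, 1.792]
force: [1.4, -0.4, -0.1]
grip_width: 0.0848
finger_force: 0.0
```

Run:
```python
from h import *
s=observe();print(s["position"],s["tool_rot"],s["qpos"].round(2),s["clock"])
f=imaging.grab_frame("wrist");cv2.imwrite("pics/w2.png",f["color"][:,:,::-1]);P=(s["position"],s["tool_rot"])
for n,c in(("blue",BLUE),("green",GREEN)): rect(ray(f,blob(f["color"],*c),.079,P),n)
```

```text
[0.48193856 0.12619315 0.2411521 ] [ 3.14144651e+00 -1.75786037e-04  1.79224608e+00] [ 0.15  0.37 -0.67  1.89  0.28  0.97 -0.42] 1.9667
blue [498.2 226.6] [38.4 58.4] 13.9
green [591.3 250. ] [42.7 58.4] 13.9
```

View pics/w2.png

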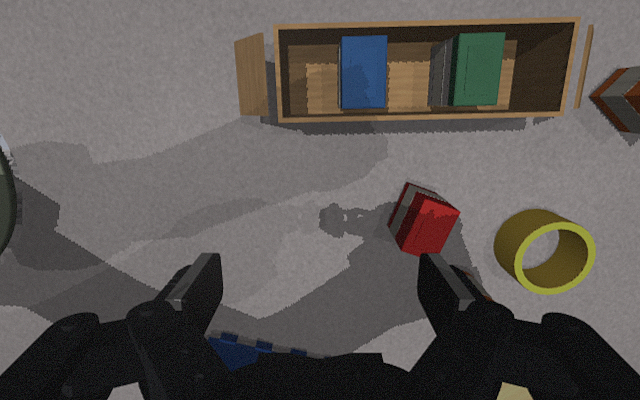

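Run:
```python
from h import *
row(.498,.2266,.13,13.9);row(.498,.2266,.031,13.9)
```

```text
row [0.088 0.036 0.112] [ 0.1 -0.2 -0.9]
row [0.087 0.036 0.211] [ 0.1 -0.2 -0.9]
```

>>> {"fn": "send_rows", "kwargs": {
  "plan": "0.088 0.036 0.06 0 0 -1 0.085;0.088 0.036 0.06 0 0 -1 0.085;0.088 0.036 0.09 0 0 -1 0.085;0.088 0.036 0.11 0 0 -1 0.085;0.088 0.036 0.12 0 0 -1 0.085;0.088 0.036 0.145 0 0 -1 0.085;0.088 0.036 0.17 0 0 -1 0.085;0.088 0.036 0.195 0 0 -1 0.085;0.088 0.036 0.21 0 0 -1 0.085;0.088 0.036 0.21 0 0 -1 0.085",
  "grip_force": 60
}}

```text
clock: 2.85
position: [0.4974, 0.2161, 0.0298]
tool_rot: [-3.139, 0.001, 1.808]
force: [-0.9, -0.1, 0.6]
grip_width: 0.0848
finger_force: 0.0
```

>>> {"fn": "send_rows", "kwargs": {
  "plan": "0 0 0 0 0 0 0.03;0 0 0 0 0 0 0.02;0 0 0 0 0 0 0.02;0 0 0 0 0 0 0.02;0 0 0 0 0 0 0.02;0 0 0 0 0 0 0.02;0 0 0 0 0 0 0.02",
  "grip_force": 60
}}

```text
clock: 3.43
position: [0.4985, 0.2178, 0.0326]
tool_rot: [3.14, 0.0, 1.809]
force: [-1.4, -2.9, 14.4]
grip_width: 0.0375
finger_force: 59.7
```

Run:
```python
from h import *
s=observe();print(s["position"],s["tool_rot"],s["grip_width"],s["finger_force"],s["force"])
```

```text
[0.49845475 0.21778622 0.03264724] [3.13963143e+00 2.20246437e-04 1.80917588e+00] 0.03752063702900095 59.71352219581604 [-1.43089126 -2.94458206 14.43703757]
```

>>> {"fn": "send_rows", "kwargs": {
  "plan": "0 0 0 0 0 0 0.06;0 0 0 0 0 0 0.07;0.004 0 0 0 0 0 0.07;0.009 0 0 0 0 0 0.07;0.009 0 0 0 0 0 0.07;0.009 0 0 0 0 0 0.07;0.009 0 0 0 0 0 0.03;0.009 0 0 0 0 0 0.02;0.009 0 0 0 0 0 0.02;0.009 0 0 0 0 0 0.02",
  "grip_force": 60
}}

```text
clock: 4.27
position: [0.4956, 0.2265, 0.0315]
tool_rot: [3.141, 0.0, 1.809]
force: [-1.6, -0.5, 4.4]
grip_width: 0.0376
finger_force: 61.4
```

>>> {"fn": "send_rows", "kwargs": {
  "plan": "0 0 0 0 0 0 0.02;0 0 0 0 0 0 0.02;0 0 -0.01 0 0 0 0.02;0 0 -0.03 0 0 0 0.02;0 0 -0.05 0 0 0 0.02;0 0 -0.07 0 0 0 0.02;0 0 -0.09 0 0 0 0.02;0 0 -0.11 0 0 0 0.02;0 0 -0.12 0 0 0 0.02;0 0 -0.12 0 0 0 0.02",
  "grip_force": 80
}}

```text
clock: 5.1
position: [0.4962, 0.2268, 0.1533]
tool_rot: [3.139, -0.0, 1.809]
force: [1.3, -0.6, -5.9]
grip_width: 0.0368
finger_force: 81.2
```

>>> {"fn": "send_rows", "kwargs": {
  "plan": "0 0 0 0 0 0 0.02;0 0 0 0 0 0 0.02;0 0 0 0 0 0 0.02;0 0 0 0 0 0 0.02;0 0 0 0 0 0 0.02;0 0 0 0 0 0 0.02"
}}

```text
clock: 5.6
position: [0.4952, 0.2265, 0.1509]
tool_rot: [-3.141, 0.0, 1.81]
force: [0.0, 0.2, -4.6]
grip_width: 0.0372
finger_force: 81.2
```

Run:
```python
from h import *
s=observe();print(s["position"],s["tool_rot"],s["grip_width"],s["finger_force"],s["force"],s["moment"],s["clock"])
f=imaging.grab_frame("scene");cv2.imwrite("pics/s1.png",cv2.resize(f["color"][60:260,260:520],None,fx=2,fy=2)[:,:,::-1])
s=observe()
row(.43,.07,.16,13.9)
```

```text
[0.49524813 0.22654766 0.15086971] [-3.14085544e+00  1.20810777e-05  1.80984499e+00] 0.037202364103797646 81.18925452232361 [ 0.02874286  0.21214112 -4.56510426] [-0.0097208   0.02192217 -0.03701529] 5.6
row [-0.137 -0.101 -0.009] [-0.  -0.  -0.2]
```

View pics/s1.png

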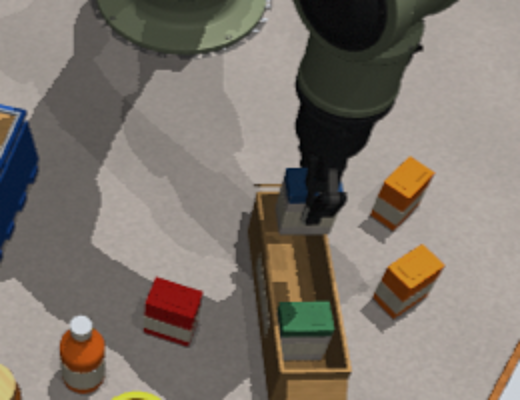

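The blue-lidded tin is held upright above the carton. It pulls about 4.6–5 N, so it is probably the full one. Next I set it down on the bench.

>>> {"fn": "send_rows", "kwargs": {
  "plan": "-0.01 -0.005 0 0 0 0 0.02;-0.03 -0.015 0 0 0 0 0.02;-0.055 -0.03 0 0 0 0 0.02;-0.08 -0.045 0 0 0 0 0.02;-0.105 -0.058 0 0 0 0 0.02;-0.13 -0.072 0 0 0 0 0.02;-0.145 -0.081 0.01 0 0 0 0.02;-0.152 -0.084 0.025 0 0 0 0.02;-0.152 -0.084 0.05 0 0 0 0.02;-0.152 -0.084 0.07 0 0 0 0.02"
}}

```text
clock: 6.48
position: [0.4497, 0.0577, 0.0805]
tool_rot: [3.141, 0.0, 1.808]
force: [0.8, 0.6, -4.2]
grip_width: 0.037
finger_force: 81.3
```

>>> {"fn": "send_rows", "kwargs": {
  "plan": "0 0 0.015 0 0 0 0.02;0 0 0.03 0 0 0 0.02;0 0 0.04 0 0 0 0.02;0 0 0.045 0 0 0 0.02;0 0 0.045 0 0 0 0.02;0 0 0.045 0 0 0 0.02"
}}

```text
clock: 6.98
position: [0.45, 0.059, 0.0367]
tool_rot: [3.141, 0.0, 1.81]
force: [-0.2, -0.3, -4.7]
grip_width: 0.0373
finger_force: 81.3
```

Run:
```python
from h import *
s=observe();print(s["position"],s["tool_rot"],s["grip_width"],s["finger_force"],s["force"],s["clock"])
```

```text
[0.44995562 0.05902909 0.03665858] [3.14136177e+00 3.63579723e-05 1.80976918e+00] 0.037325909711221086 81.3174033164978 [-0.15020892 -0.33703708 -4.70612068] 6.9833
```

Lower 8–10 mm slowly, open, and rise clear.

>>> {"fn": "send_rows", "kwargs": {
  "plan": "0 0 0.003 0 0 0 0.02;0 0 0.006 0 0 0 0.02;0 0 0.008 0 0 0 0.02;0 0 0.0095 0 0 0 0.02;0 0 0.0095 0 0 0 0.02;0 0 0.0095 0 0 0 0.02"
}}

```text
clock: 7.48
position: [0.45, 0.0589, 0.0274]
tool_rot: [3.141, 0.001, 1.81]
force: [-4.4, -1.3, 17.2]
grip_width: 0.0371
finger_force: 83.7
```

>>> {"fn": "send_rows", "kwargs": {
  "plan": "0 0 0 0 0 0 0.05;0 0 0 0 0 0 0.07;0 0 0 0 0 0 0.085;0 0 0 0 0 0 0.085;0 0 -0.02 0 0 0 0.085;0 0 -0.05 0 0 0 0.085;0 0 -0.09 0 0 0 0.085;0 0 -0.13 0 0 0 0.085;0 0 -0.14 0 0 0 0.085;0 0 -0.14 0 0 0 0.085"
}}

```text
clock: 8.32
position: [0.4513, 0.059, 0.1697]
tool_rot: [3.137, 0.001, 1.809]
force: [-0.1, 0.1, -0.8]
grip_width: 0.085
finger_force: 0.0
```

Run:
```python
from h import *
s=observe();print(s["position"],s["tool_rot"],s["force"],s["clock"])
f=imaging.grab_frame("wrist");P=(s["position"],s["tool_rot"])
for n,c in(("green",GREEN),("blue",BLUE)): rect(ray(f,blob(f["color"],*c),.079 if n=="green" else .075,P),n)
f=imaging.grab_frame("scene"); rect(ray(f,blob(f["color"],*BLUE,(270,120,385,230)),.075),"scene blue")
row(.593,.2503,.03,13.9)
```

```text
[0.45129753 0.05900279 0.16966211] [3.13666145e+00 1.15459807e-03 1.80886205e+00] [-0.10300079  0.0766722  -0.75197268] 8.3167
green [595.1 224.4] [46.4  9. ] 13.7
blue [450.3  59.9] [38.1 59.6] 13.8
scene blue [453.5  59.2] [47.  56.4] 13.1
row [0.153 0.184 0.137] [ 0.   0.  -0.2]
```

>>> {"fn": "send_rows", "kwargs": {
  "plan": "0.025 0.03 0 0 0 0 0.085;0.05 0.06 0 0 0 0 0.085;0.075 0.09 0 0 0 0 0.085;0.1 0.12 0 0 0 0 0.085;0.125 0.15 0 0 0 0 0.085;0.145 0.175 0.01 0 0 0 0.085;0.153 0.184 0.02 0 0 0 0.085;0.153 0.184 0.03 0 0 0 0.085;0.153 0.184 0.03 0 0 0 0.085"
}}

```text
clock: 9.17
position: [0.5907, 0.2512, 0.1328]
tool_rot: [-3.136, 0.001, 1.811]
force: [-0.1, -1.5, 0.2]
grip_width: 0.0852
finger_force: 0.0
```

Run:
```python
from h import *
s=observe();print(s["position"],s["clock"]); row(.593,.2505,.031,13.9)
```

```text
[0.59065113 0.25116248 0.13280905] 9.1667
row [-0.001  0.003  0.102] [-0.3  0.  -0.1]
```

>>> {"fn": "send_rows", "kwargs": {
  "plan": "0 0.002 0.02 0 0 0 0.085;0 0.002 0.045 0 0 0 0.085;0 0.002 0.07 0 0 0 0.085;0 0.002 0.09 0 0 0 0.085;0 0.002 0.1 0 0 0 0.085;0 0.002 0.1 0 0 0 0.085;0 0.002 0.1 0 0 0 0.03;0 0.002 0.1 0 0 0 0.02;0 0.002 0.1 0 0 0 0.02;0 0.002 0.1 0 0 0 0.02",
  "grip_force": 60
}}

```text
clock: 10.0
position: [0.5948, 0.2517, 0.0379]
tool_rot: [3.14, -0.0, 1.809]
force: [-2.3, -0.0, 1.5]
grip_width: 0.0384
finger_force: 1.0
```

>>> {"fn": "send_rows", "kwargs": {
  "plan": "0 0 0 0 0 0 0.02;0 0 0 0 0 0 0.02;0 0 -0.01 0 0 0 0.02;0 0 -0.03 0 0 0 0.02;0 0 -0.05 0 0 0 0.02;0 0 -0.07 0 0 0 0.02;0 0 -0.09 0 0 0 0.02;0 0 -0.11 0 0 0 0.02;0 0 -0.12 0 0 0 0.02;0 0 -0.12 0 0 0 0.02",
  "grip_force": 80
}}

```text
clock: 10.83
position: [0.5952, 0.2521, 0.1595]
tool_rot: [3.138, -0.001, 1.809]
force: [-0.3, -0.5, -1.9]
grip_width: 0.0368
finger_force: 80.3
```

>>> {"fn": "send_rows", "kwargs": {
  "plan": "0 0 0 0 0 0 0.02;0 0 0 0 0 0 0.02;0 0 0 0 0 0 0.02;0 0 0 0 0 0 0.02;0 0 0 0 0 0 0.02;0 0 0 0 0 0 0.02"
}}

```text
clock: 11.33
position: [0.5941, 0.2517, 0.1563]
tool_rot: [-3.141, -0.0, 1.81]
force: [0.2, 0.2, -2.6]
grip_width: 0.0374
finger_force: 80.3
```

Run:
```python
from h import *
s=observe();print(s["position"],s["tool_rot"],s["grip_width"],s["force"],s["clock"])
f=imaging.grab_frame("scene");cv2.imwrite("pics/s2.png",cv2.resize(f["color"][60:280,200:460],None,fx=2,fy=2)[:,:,::-1])
```

```text
[0.59413826 0.25165471 0.15634088] [-3.14091044e+00 -3.11968675e-05  1.80976220e+00] 0.03735802228276466 [ 0.19503747  0.22766507 -2.554548  ] 11.3333
```

View pics/s2.png

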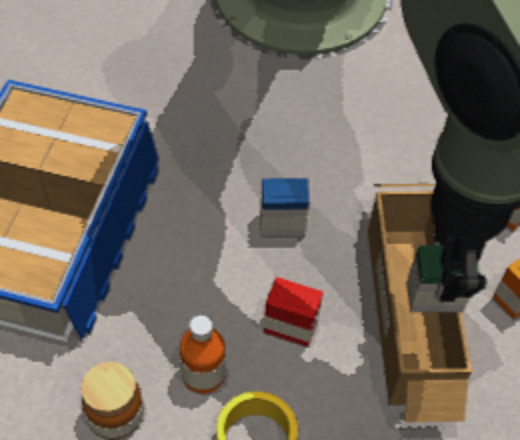

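The green tin is held up and pulls about 2.6 N, while the blue stands on the bench and pulled about 4.7 N. Blue is the heavier one. I'll put green back into the carton straight down.

>>> {"fn": "send_rows", "kwargs": {
  "plan": "0 0 0.02 0 0 0 0.02;0 0 0.045 0 0 0 0.02;0 0 0.07 0 0 0 0.02;0 0 0.09 0 0 0 0.02;0 0 0.105 0 0 0 0.02;0 0 0.112 0 0 0 0.02;0 0 0.116 0 0 0 0.02;0 0 0.119 0 0 0 0.02;0 0 0.119 0 0 0 0.02;0 0 0.119 0 0 0 0.02"
}}

```text
clock: 12.22
position: [0.5949, 0.2519, 0.0388]
tool_rot: [3.14, -0.0, 1.81]
force: [0.2, -1.5, -2.2]
grip_width: 0.0371
finger_force: 81.0
```

>>> {"fn": "send_rows", "kwargs": {
  "plan": "0 0 0 0 0 0 0.02"
}}

```text
clock: 12.3
position: [0.5948, 0.2518, 0.0386]
tool_rot: [3.14, -0.0, 1.81]
force: [0.6, -0.7, -1.7]
grip_width: 0.0372
finger_force: 81.0
```

Still hanging, so I'll lower a little more until it makes contact.

>>> {"fn": "send_rows", "kwargs": {
  "plan": "0 0 0.002 0 0 0 0.02;0 0 0.003 0 0 0 0.02;0 0 0.003 0 0 0 0.02"
}}

```text
clock: 12.55
position: [0.5949, 0.2518, 0.038]
tool_rot: [3.14, 0.001, 1.809]
force: [-14.7, -8.5, 45.1]
grip_width: 0.0372
finger_force: 86.0
```

>>> {"fn": "send_rows", "kwargs": {
  "plan": "0 0 -0.002 0 0 0 0.05;0 0 -0.002 0 0 0 0.07;0 0 -0.002 0 0 0 0.085;0 0 -0.002 0 0 0 0.085;0 0 -0.03 0 0 0 0.085;0 0 -0.07 0 0 0 0.085;0 0 -0.11 0 0 0 0.085;0 0 -0.14 0 0 0 0.085;0 0 -0.14 0 0 0 0.085"
}}

```text
clock: 13.3
position: [0.5964, 0.2531, 0.181]
tool_rot: [3.134, -0.002, 1.809]
force: [1.0, -0.2, 0.5]
grip_width: 0.0848
finger_force: 0.0
```

Run:
```python
from h import *
s=observe();print(s["position"],s["qpos"].round(2),s["clock"])
row(.450,.059,.19,-76.1)
```

```text
[0.59640532 0.25312118 0.18099288] [-0.1   0.67 -0.62  1.57  0.44  1.03 -0.6 ] 13.3
row [-0.154 -0.188 -0.011] [ 0.3 -0.4 89.8]
```

>>> {"fn": "send_rows", "kwargs": {
  "plan": "-0.02 -0.024 0 0 0 7 0.085;-0.04 -0.048 0 0 0 14 0.085;-0.06 -0.072 0 0 0 21 0.085;-0.08 -0.096 0 0 0 28 0.085;-0.1 -0.12 0 0 0 35 0.085;-0.12 -0.145 0 0 0 42 0.085;-0.14 -0.17 0 0 0 49 0.085;-0.154 -0.188 0 0 0 56 0.085;-0.154 -0.188 0 0 0 63 0.085;-0.154 -0.188 0 0 0 70 0.085"
}}

```text
clock: 14.13
position: [0.4476, 0.0563, 0.175]
tool_rot: [3.141, 0.0, 0.58]
force: [0.6, -0.9, 0.1]
grip_width: 0.0849
finger_force: 0.0
```

>>> {"fn": "send_rows", "kwargs": {
  "plan": "0 0 0 0 0 7 0.085;0 0 0 0 0 14 0.085;0 0 0 0 0 20 0.085;0 0 0 0 0 20 0.085;0 0 0 0 0 20 0.085"
}}

```text
clock: 14.55
position: [0.4481, 0.0577, 0.1747]
tool_rot: [3.141, 0.0, 0.243]
force: [0.1, 0.3, 0.0]
grip_width: 0.0849
finger_force: 0.0
```

Run:
```python
from h import *
s=observe();print(s["position"],s["qpos"].round(2),s["clock"])
f=imaging.grab_frame("wrist");P=(s["position"],s["tool_rot"])
rect(ray(f,blob(f["color"],*BLUE),.075,P),"blue")
row(.450,.059,.039,-76.1)
f=imaging.grab_frame("top"); rect(ray(f,blob(f["color"],*GREEN,(215,165,265,210)),.079),"green")
```

```text
[0.44805276 0.05772776 0.17472685] [-0.02  0.34 -0.29  2.09  0.15  0.73 -1.74] 14.55
blue [ 507.4 -121. ] [ 75.2 239.5] 87.0
row [ 0.002 -0.001  0.136] [0. 0. 0.]
green [593.8 252.4] [39.1 60.6] 12.2
```

>>> {"fn": "send_rows", "kwargs": {
  "plan": "0.002 -0.001 0.03 0 0 0 0.085;0.002 -0.001 0.06 0 0 0 0.085;0.002 -0.001 0.09 0 0 0 0.085;0.002 -0.001 0.115 0 0 0 0.085;0.002 -0.001 0.13 0 0 0 0.085;0.002 -0.001 0.136 0 0 0 0.085;0.002 -0.001 0.136 0 0 0 0.085;0.002 -0.001 0.136 0 0 0 0.05;0.002 -0.001 0.136 0 0 0 0.04;0.002 -0.001 0.136 0 0 0 0.04",
  "grip_force": 60
}}

```text
clock: 15.48
position: [0.4505, 0.059, 0.04]
tool_rot: [3.141, -0.002, 0.239]
force: [-3.5, 0.1, 7.2]
grip_width: 0.0573
finger_force: 62.3
```

>>> {"fn": "send_rows", "kwargs": {
  "plan": "0 0 0 0 0 0 0.04;0 0 0 0 0 0 0.04;0 0 0 0 0 0 0.04",
  "grip_force": 80
}}

```text
clock: 15.73
position: [0.4505, 0.059, 0.0401]
tool_rot: [3.141, -0.002, 0.239]
force: [-2.5, -1.2, 10.7]
grip_width: 0.0569
finger_force: 82.7
```

Run:
```python
from h import *
s=observe();print(s["position"],s["tool_rot"],s["grip_width"],s["force"])
```

```text
[0.45051508 0.0589754  0.04010954] [ 3.14137021e+00 -2.04025608e-03  2.38908230e-01] 0.05690537520231775 [-2.54371857 -1.22694722 10.69049066]
```

>>> {"fn": "send_rows", "kwargs": {
  "plan": "0 0 -0.01 0 0 0 0.04;0 0 -0.03 0 0 0 0.04;0 0 -0.055 0 0 0 0.04;0 0 -0.08 0 0 0 0.04;0 0 -0.105 0 0 0 0.04;0 0 -0.13 0 0 0 0.04;0 0 -0.15 0 0 0 0.04;0 0 -0.16 0 0 0 0.04;0 0 -0.16 0 0 0 0.04"
}}

```text
clock: 16.48
position: [0.4506, 0.059, 0.2012]
tool_rot: [3.141, -0.004, 0.239]
force: [-0.5, 0.6, -4.8]
grip_width: 0.0568
finger_force: 87.5
```

Run:
```python
from h import *
s=observe();print(s["position"],s["tool_rot"],s["grip_width"],s["force"],s["moment"])
row(.531,-.247,.2,-93.5)
```

```text
[0.45060697 0.05898166 0.20117674] [ 3.14105429 -0.00389035  0.23863239] 0.05677899144429332 [-0.54324722  0.58182723 -4.76265937] [ 0.0539391  -0.19541548 -0.05540164]
row [0.006 0.316 0.001] [-0.  -0.2 17.2]
```

>>> {"fn": "send_rows", "kwargs": {
  "plan": "0 0.012 0 0 0 2 0.04;0 0.04 0 0 0 5 0.04;0.001 0.075 0 0 0 8 0.04;0.002 0.11 0 0 0 11 0.04;0.003 0.15 0 0 0 14 0.04;0.004 0.19 0 0 0 17 0.04;0.005 0.23 0 0 0 17.2 0.04;0.005 0.265 0 0 0 17.2 0.04;0.006 0.29 0 0 0 17.2 0.04;0.006 0.306 0 0 0 17.2 0.04"
}}

```text
clock: 17.32
position: [0.5272, -0.2406, 0.1969]
tool_rot: [3.141, 0.002, -0.065]
force: [1.5, 0.5, -5.5]
grip_width: 0.0566
finger_force: 87.5
```

>>> {"fn": "send_rows", "kwargs": {
  "plan": "0 0.008 0 0 0 0 0.04;0 0.01 0 0 0 0 0.04;0 0.01 0 0 0 0 0.04;0 0.01 0 0 0 0 0.04"
}}

```text
clock: 17.65
position: [0.5271, -0.2457, 0.1983]
tool_rot: [-3.141, 0.001, -0.06]
force: [-0.1, 0.8, -5.5]
grip_width: 0.0573
finger_force: 87.5
```

Run:
```python
from h import *
s=observe();print(s["position"],s["tool_rot"],s["qpos"].round(2),s["clock"])
row(.531,-.247,.14,-93.5)
f=imaging.grab_frame("wrist");cv2.imwrite("pics/w3.png",f["color"][:,:,::-1])
np.save("w3.npy",np.r_[s["position"],s["tool_rot"]])
```

```text
[ 0.52709325 -0.24573025  0.19830601] [-3.14090606e+00  9.01022150e-04 -6.04989634e-02] [ 0.43  0.49 -0.14  1.75  0.08  0.91 -1.37] 17.65
row [0.004 0.001 0.058] [-0.   0.1  0. ]
```

View pics/w3.png

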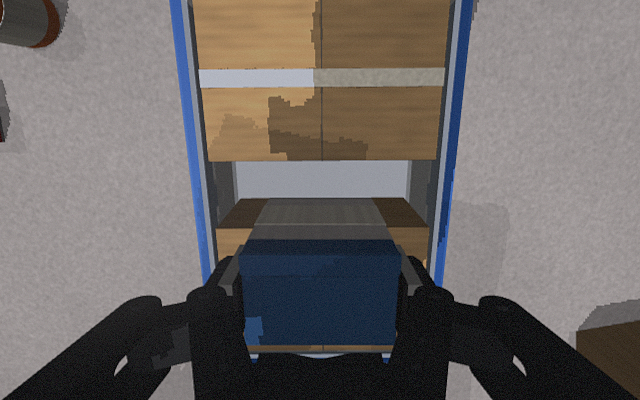

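The wrist view shows the +x carton's top edge at row 160 and the −x carton's top edge at row 228 (cols 217 and 428). The tin is square to the gap. I'll compute the gap's middle.

Run:
```python
from h import *
q=np.load("w3.npy");P=(q[:3],q[3:]);f=imaging.grab_frame("wrist")
print(ray(f,[(212,160),(435,160),(217,228),(428,229)],.092,P).round(4).tolist())
print(ray(f,[(240,198),(405,199)],.004,P).round(4).tolist())
print("tin top edges",ray(f,[(248,240),(393,240),(243,346),(395,346)],P[0][2]-.040+.075,P).round(4).tolist())
```

```text
[[0.5607, -0.1665], [0.5507, -0.3341], [0.5061, -0.1622], [0.4952, -0.3305]]
[[0.5055, -0.1602], [0.4939, -0.3337]]
tin top edges [[0.5536, -0.2224], [0.5506, -0.2729], [0.5097, -0.2151], [0.5062, -0.2737]]
```

Gap middle x is about 0.528 at yaw −3.4°. The tin sits within 2 mm with about 8 mm clearance each side, so I can go straight down.

>>> {"fn": "send_rows", "kwargs": {
  "plan": "0 0 0.01 0 0 0 0.04;0 0 0.025 0 0 0 0.04;0 0 0.04 0 0 0 0.04;0 0 0.055 0 0 0 0.04;0 0 0.07 0 0 0 0.04;0 0 0.085 0 0 0 0.04;0 0 0.1 0 0 0 0.04;0 0 0.115 0 0 0 0.04;0 0 0.125 0 0 0 0.04;0 0 0.13 0 0 0 0.04"
}}

```text
clock: 18.58
position: [0.5268, -0.2462, 0.0671]
tool_rot: [-3.141, 0.002, -0.061]
force: [-0.6, 0.6, -5.3]
grip_width: 0.057
finger_force: 87.7
```

>>> {"fn": "send_rows", "kwargs": {
  "plan": "0 0 0.005 0 0 0 0.04;0 0 0.01 0 0 0 0.04;0 0 0.015 0 0 0 0.04;0 0 0.018 0 0 0 0.04;0 0 0.018 0 0 0 0.04;0 0 0.018 0 0 0 0.04"
}}

```text
clock: 19.08
position: [0.5275, -0.2469, 0.0509]
tool_rot: [3.142, -0.0, -0.061]
force: [0.2, 0.6, -4.6]
grip_width: 0.0567
finger_force: 87.7
```

>>> {"fn": "send_rows", "kwargs": {
  "plan": "0 0 0.002 0 0 0 0.04;0 0 0.004 0 0 0 0.04;0 0 0.005 0 0 0 0.04;0 0 0.005 0 0 0 0.04"
}}

```text
clock: 19.42
position: [0.5273, -0.2468, 0.0456]
tool_rot: [-3.141, 0.0, -0.061]
force: [0.7, 0.0, -6.1]
grip_width: 0.0573
finger_force: 87.7
```

>>> {"fn": "send_rows", "kwargs": {
  "plan": "0 0 0.001 0 0 0 0.04;0 0 0.002 0 0 0 0.04;0 0 0.002 0 0 0 0.04"
}}

```text
clock: 19.67
position: [0.5275, -0.2469, 0.0442]
tool_rot: [3.141, -0.0, -0.061]
force: [-1.6, 0.6, 4.5]
grip_width: 0.057
finger_force: 88.4
```

>>> {"fn": "send_rows", "kwargs": {
  "plan": "0 0 0 0 0 0 0.065;0 0 0 0 0 0 0.075;0 0 0 0 0 0 0.085;0 0 0 0 0 0 0.085;0 0 -0.02 0 0 0 0.085;0 0 -0.05 0 0 0 0.085;0 0 -0.09 0 0 0 0.085;0 0 -0.13 0 0 0 0.085;0 0 -0.16 0 0 0 0.085;0 0 -0.16 0 0 0 0.085"
}}

```text
clock: 20.5
position: [0.5298, -0.2479, 0.21]
tool_rot: [3.139, -0.008, -0.062]
force: [1.1, -0.6, 0.3]
grip_width: 0.0853
finger_force: 0.0
```

>>> {"fn": "send_rows", "kwargs": {
  "plan": "-0.03 0 0 0 0 0 0.085;-0.06 0 0 0 0 0 0.085;-0.09 0 0 0 0 0 0.085;-0.09 0 0 0 0 0 0.085;-0.09 0 0 0 0 0 0.085"
}}

```text
clock: 20.92
position: [0.4367, -0.2417, 0.2042]
tool_rot: [3.141, -0.0, -0.062]
force: [1.0, 0.4, -0.2]
grip_width: 0.085
finger_force: 0.0
```

Run:
```python
from h import *
s=observe();print(s["position"],s["force"],s["clock"])
f=imaging.grab_frame("wrist");cv2.imwrite("pics/w4.png",f["color"][:,:,::-1])
f=imaging.grab_frame("top"); rect(ray(f,blob(f["color"],*GREEN,(215,165,265,210)),.079),"green")
```

```text
[ 0.43670577 -0.24169601  0.20423513] [ 1.02359596  0.39995959 -0.21272601] 20.9167
green [594.4 252.2] [39.3 60.5] 13.4
```

View pics/w4.png

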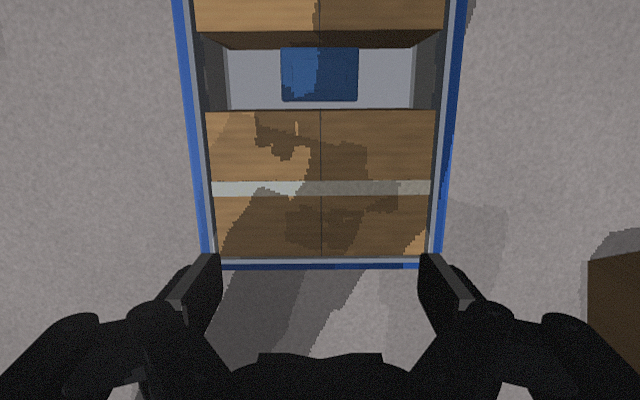

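The blue tin stands upright in the middle of the gap (lid cols 281–358, rows 48–101), clear of the cartons. Green stands in its carton and the gripper is free.

```bash
python3 -c "
from workcell import bot
print(bot.job_done())"
```

```text
the job is handed in; nothing more can be done
None
```

I handed the job in at about 21 s; no verdict came back. The blue tin weighed more (about 4.7 N against 2.6 N) and stands upright in the tote gap, the green one is back in its carton, and I never approached the lotion, candle or tape.

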